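# Clear the uncapped tubes and hold the sealed sample to the light plate

## Robot

A 6-joint arm with a two-finger parallel gripper is mounted at the origin on the work surface. World frame = base frame: x ahead of the robot, y to its left, z up, the work surface at z = 0. Lengths are in m, angles in rad, forces in N, time in s.
With the tool pointing down it reaches from about 0.35 to 0.975 m from the base axis. Payload 4.9 kg.
Tool frame: the origin (TCP) lies midway between the tips of the shut fingers; the grasp point (between the pads) lies 19 mm behind it; z points along the fingers, y is the line along which they close (so a half turn about z gives the same grasp; the last joint's range is limited). The gripper opens to 85 mm and grips with 20 to 120 N. Pads are 22 mm wide; open, the fingers measure 114 mm over their backs; the gripper's body (76 mm by 85 mm) begins 54 mm behind the grasp point. The pads swing forward as they close: fully open they stand 13 mm farther back than shut.
Start: joints at [0.989, 0.053, 1.613, -0, 1.476, -0.119], TCP at [0.279, 0.559, 0.231] pointing down, gripper open.
Joint ranges: [-3.01, 3.01], [-1.01, 2.22], [0.06, 2.58], [-1.02, 4.17], [0.09, 2.62], [-3.14, 3.14]. Speed limits (rad/s): [2.57, 2.57, 3.14, 3.14, 3.14, 3.14].

## Interface

Orientations are given as a rotation vector (axis times angle).
In Python, from station import ctrl, optics, job gives the robot as it stands.
- The arm moves only by the shell command python3 -m jog 'ROWS' [OPENING] [FORCE]. ROWS is JSON, a list of rows, each a list of 2 entries, a list of its own where there are three numbers: the shift along the tool's x, y, z in m, then the turn, a rotation vector about the tool's x, y, z in rad. A call has 1 to 5 rows; each row is the pose to reach, as a shift and turn from the pose commanded when the call began, along the tool's axes at that moment; what a row does not reach only later rows make up. A row lasts 1/10 s, in which the tool goes at most 50 mm and 8.59 degrees, less where a joint would pass 70% of its speed; a pose out of reach is approached as far as the arm can. A call with a gripper value outside its range is refused whole. OPENING is the opening, from 0 (shut) to 1 (fully open), set as the call begins (- or left out, the last holds). The fingers move at their own pace and stop on an object; FORCE is the grip in N (left out, the last holds). Time passes only in rows, so rows that repeat a pose let the fingers close. It gives the time, the measured TCP pose, the force, the opening and the grip force at its end, in the units of the state.
- ctrl.get_obs(): the state, without advancing time (a new reading comes with each control period).
- optics.get_image(name): name is "scene" or "top"; returns a dict with "image" (384x512x3 uint8, blue, green, red), "fx", "fy", "cx", "cy" (pixels), "rvec" (rotation vector, rad) and "tvec" (3), from world to camera coordinates, as OpenCV has them. Camera axes: x right, y down, z forward; pixel columns grow to the right and rows downward; lengths in m; the calibration is good to about 2 mm. A picture is of the moment at which its call begins. There is no depth.
- job.finish_job(): hands the job in; it is judged then, once.
The state is a dict: "t": time; "q": joint angles; "dq": joint speeds; "effort": joint torques, N m; "tool_pos": TCP position; "tool_rot": TCP orientation; "contact_force": force on the tool from outside, world axes, zero at the start; "wrist_torque": the same for the moment, N m; "opening": finger opening in m; "grip_force": force on a finger pad.
Only numpy, scipy, OpenCV 4.12 (cv2) and the standard library are available. Lean on these libraries where they do the work, as an engineer would, in place of code of your own. Each camera call takes 0.05 s, during which the arm holds its last target. There are 200 camera calls.

## Task

Take the two tubes that have lost their screw caps out of the rack and put them in the discard tray. Then draw the tall capped tube out of the rack, carry it over the middle of the lit viewing plate and lean it over about 60 degrees from upright (45 at least, at most level), so that its side shows against the light. Leave the short bottle in the rack and all else where it stands, and finish while still holding the tube there, steady, in the fingers alone, 10 to 20 cm above the plate.

Things in the scene. Friction and masses are not known exactly. Their poses are not given: they have to be found in the camera images.
- rack: Grey plastic tube rack, 75 x 270 x 62 mm, fixed. Origin at the centre of its underside; x across the rack, y along its row, z up. Five round 32.5 mm holes in a row at y = -100, -50, 0, 50, 100 mm; the one at +100 is empty. Tubes stand on its base, 10 mm above the bench; the top plate spans 55 to 62 mm up. At tube height 60 mm are free in front of and behind the row.
- open_tube_a: One of the two tubes without a cap (rejects): off-white plastic, 29 mm in diameter (31 mm at the thread near the rim), 110 mm tall, open at the top, flat foot, 22 g. It stands upright in any of the four occupied holes, its rim 120 mm above the bench. Origin at the centre of its underside, z along the tube towards the mouth.
- open_tube_b: The other tube without a cap, the same in every way as open_tube_a.
- open_tube_a_mid (a point): The middle of open_tube_a, on its axis 55 mm from the underside.
- open_tube_b_mid (a point): The middle of open_tube_b, on its axis 55 mm from the underside.
- capped_tube: The tall capped tube: body 29 mm in diameter, ribbed screw cap 34 mm in diameter over the top 20 mm; 116 mm tall in all, about 60 g (a third either way). It stands upright in the rack, the top of its cap 126 mm above the bench. Origin at the centre of its underside, z along the tube towards the cap. The cap is tight and may be gripped.
- capped_tube_mid (a point): The middle of the capped tube, on its axis 58 mm from the underside.
- short_bottle: Short capped bottle, 28 mm in diameter, 81 mm tall with a ribbed cap 30 mm wide; stands in another hole of the rack, the top of its cap 91 mm above the bench. Leave it there. Origin at the centre of its underside.
- discard_tray: Open grey plastic tray, 240 (x) x 180 (y) x 75 mm (z), walls 4 mm, floor 4 mm, fixed to the bench; to the left or to the right of the rack. Origin at the centre of its underside.
- light_plate: Low lit viewing plate on the other side of the rack from the tray: dark housing 240 (x) x 190 (y) mm, top 43 mm above the bench with a white lit pane of 206 x 156 mm; fixed. Origin at the centre of its underside.
- light_plate_top (a point): Centre of the light plate's top, 43 mm above the bench.
- beaker: Glass beaker, 72 mm wide, 95 mm tall, behind the rack. Bystander. Origin under its centre.
- wash_bottle: White wash bottle, 68 mm wide, about 190 mm tall with a bent spout, at the back right. Bystander. Origin under its centre.
- loose_cap: A screw cap lying on the bench in front of the rack, 34 mm wide, 20 mm tall. Bystander. Origin under its centre.
- bottle_brush: Bottle brush lying on the bench at the back left, 360 mm long along its x, 42 mm thick. Bystander. Origin on the bench below its middle.
- strip_box: Small paper box, 75 x 45 x 60 mm, behind the rack. Bystander. Origin under its centre.
- spatula: Steel sample spoon, 170 mm long, lying on the bench in front of the rack. Bystander. Origin under its middle.
Mind the look-alikes: they are no part of the job. What is shaped like the open_tube_a but purple is not meant. Leave any red look-alike of the capped_tube alone.

How it is judged:
By the outcome, as a careful person would: the job done as asked, in the order asked, and still so for the second after the job is handed in, while the arm keeps its last pose, push and grip.
It also fails if it takes over 72 s, if anything falls off the work surface, if the arm or the gripper's body presses on something with over 40 N, if the wrist force passes 120 N, or if a joint passes its speed limit or range.

## Working session

There is one attempt and no reset: what is moved stays moved. The work goes in short steps, Python scripts to look and compute and a shell command to move; the robot and the scene stay as the last step left them, time stands still between calls to the robot, and variables do not carry over. Pictures are saved under pics/ and viewed, at most 10 in all, crops included, and the job is handed in when it is done.

```bash
ls; mkdir -p pics
python3 - <<'E'
from station import ctrl, optics
import cv2,numpy as np
for n in("scene","top"):
    d=optics.get_image(n); cv2.imwrite(f"pics/{n}0.png",d["image"])
    print(n,d["fx"],d["fy"],d["cx"],d["cy"],d["rvec"],d["tvec"])
o=ctrl.get_obs();print(o)
E
```

```text
pics
scene 434.41640216200113 434.41640216200113 255.1578369851087 190.82252865602823 [ 1.5235503   2.12371572 -0.78488116] [ 0.17768443 -0.37306374  1.44630214]
top 453.49555955317106 453.49555955317106 251.92355258260065 185.63065172974476 [ 2.15366219 -2.09844657  0.1809927 ] [-0.02051322  0.58816404  1.18111049]
{'t': 0.1, 'q': array([ 9.88998204e-01,  5.32413123e-02,  1.61417578e+00,  2.15204323e-05,
        1.47599265e+00, -1.19029722e-01]), 'dq': array([ 0.000977  ,  0.00011956, -0.00346529,  0.00064458, -0.00073341,
       -0.00173531]), 'effort': array([ 4.19225137e-05, -3.94901419e+01, -3.71366787e+01, -1.29395589e-04,
        3.89557550e-03,  3.52295524e-05]), 'tool_pos': array([0.27871312, 0.55877876, 0.23020526]), 'tool_rot': array([-7.20301126e-01, -3.05724029e+00,  2.66872819e-03]), 'contact_force': array([ 0.51089455, -0.37279024, -0.98527768]), 'wrist_torque': array([-0.04567058, -0.03986417,  0.01483954]), 'grip_force': 0.0, 'opening': 0.08534143308588207}
```

View pics/scene0.png

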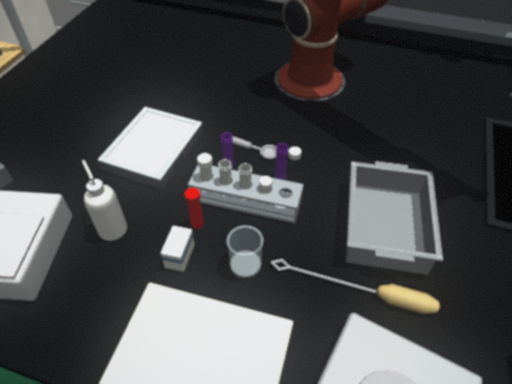

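View pics/top0.png

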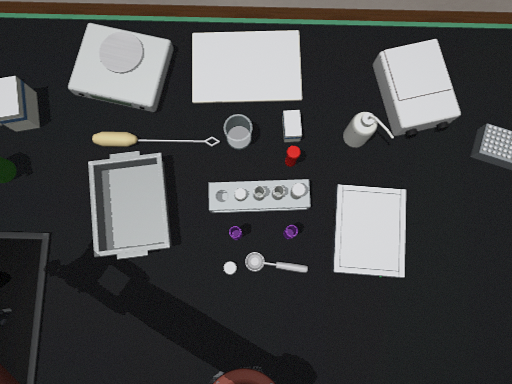

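Scene: the rack row reads, at top-view pixels, empty hole (222,196), short bottle (240,194), open tube (259,192), open tube (279,191) and tall capped tube (299,190). The tray is at (130,205) and the plate at (370,230).
Look-alikes: purple tubes at (235,232) and (291,231), a red capped tube at (293,155), and the loose cap at (230,268). By the description I choose the two off-white open tubes and the white tall capped tube, all in the rack.

```bash
cat > h.py <<'E'
import numpy as np,cv2
from station import ctrl, optics
from scipy.spatial.transform import Rotation as R
def cam(n):
    d=optics.get_image(n); return d
def ray(d,uv,z):
    Rm=R.from_rotvec(d["rvec"]).as_matrix(); C=-Rm.T@np.array(d["tvec"])
    v=Rm.T@np.array([(uv[0]-d["cx"])/d["fx"],(uv[1]-d["cy"])/d["fy"],1]); return C+v*(z-C[2])/v[2]
def proj(d,p):
    K=np.array([[d["fx"],0,d["cx"]],[0,d["fy"],d["cy"]],[0,0,1]])
    return cv2.projectPoints(np.array([p],float),np.array(d["rvec"]),np.array(d["tvec"]),K,None)[0].ravel()
def delta(p,rot=None):
    """shift/turn in current measured tool axes to reach world p"""
    o=ctrl.get_obs(); Q=R.from_rotvec(o["tool_rot"])
    s=Q.inv().apply(np.array(p)-o["tool_pos"]); t=(Q.inv()*rot).as_rotvec() if rot is not None else None
    return s.round(4),None if t is None else t.round(4)
E
python3 - <<'E'
from h import *
d=cam("top");s=cam("scene")
a=cv2.resize(d["image"][165:250,195:325],(780,510),interpolation=cv2.INTER_CUBIC)
cv2.imwrite("pics/ctop.png",a)
cv2.imwrite("pics/cscene.png",cv2.resize(s["image"][120:225,170:310],(784,588),interpolation=cv2.INTER_CUBIC))
for n,uv,z in[("empty",(222,196),.062),("short",(240,194),.091),("o1",(259,192),.12),("o2",(279,191),.12),("cap",(299,190),.126),("rackTL",(209,182),.062),("rackTR",(309.5,180),.062),("pur1",(235,232),.11),("pur2",(291,231),.11),("red",(293.5,152),.116),("plate",(370.5,230),.043),("tray",(130,205),.06)]:
    print(n,ray(d,uv,z).round(4))
print(R.from_rotvec(ctrl.get_obs()["tool_rot"]).as_matrix().round(3))
E
```

```text
empty [0.5564 0.0743 0.062 ]
short [0.5585 0.0251 0.091 ]
o1 [ 0.5603 -0.0244  0.12  ]
o2 [ 0.5642 -0.0755  0.12  ]
cap [ 0.5671 -0.1261  0.126 ]
rackTL [0.5937 0.1109 0.062 ]
rackTR [ 0.6061 -0.1604  0.062 ]
pur1 [0.4573 0.0341 0.11  ]
pur2 [ 0.4636 -0.1082  0.11  ]
red [ 0.669  -0.1119  0.116 ]
plate [ 0.4771 -0.3271  0.043 ]
tray [0.5259 0.3204 0.06  ]
[[-0.895  0.446 -0.001]
 [ 0.446  0.895 -0.001]
 [ 0.    -0.001 -1.   ]]
```

View pics/ctop.png

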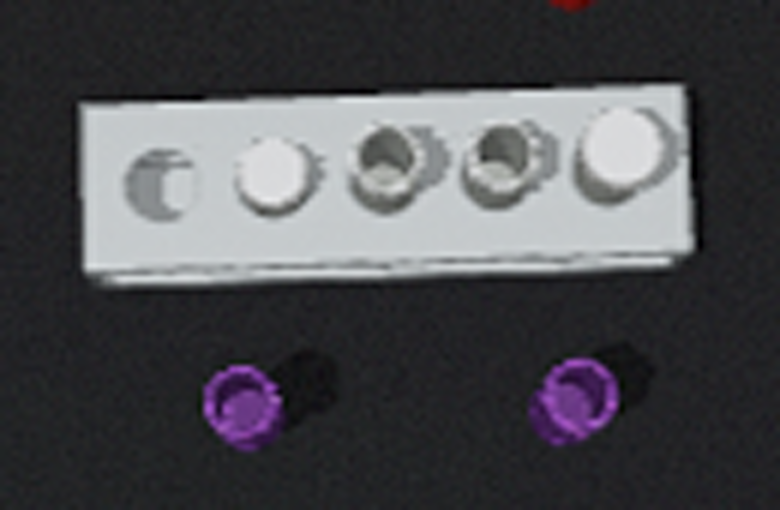

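View pics/cscene.png

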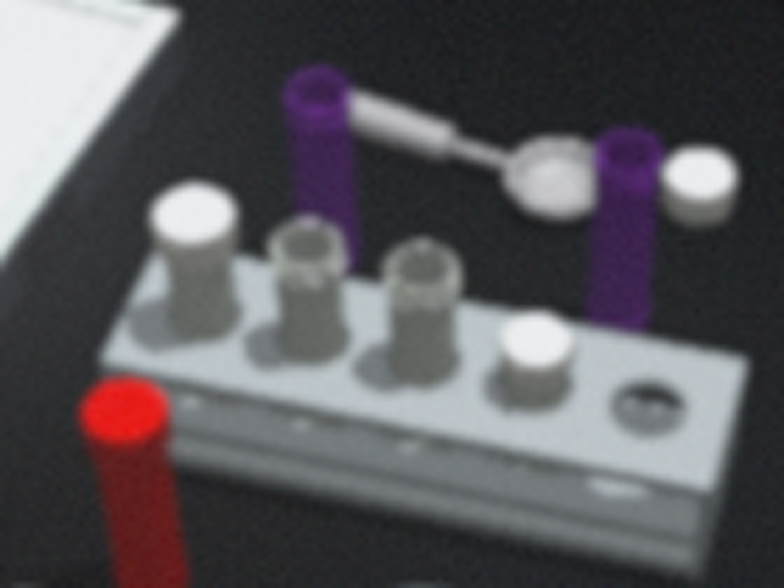

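Confirmed: off-white threaded open tubes at crop (387,150) and (503,148), the white capped tube at (622,145), and only the purple and red ones outside the rack. Next I refine the rack pose with both cameras.

Run:
```python
from h import *
d=cam("top");s=cam("scene")
t=lambda u,v:(195+u/6-.42,165+v/6-.42); c=lambda u,v:(170+u/5.6-.41,120+v/5.6-.41)
L=[("empty",(162,185),(650,408),.062,100),("short",(277,170),(537,338),.091,50),("o1",(387,150),(421,268),.12,0),("o2",(503,148),(308,245),.12,-50),("cap",(622,145),(195,212),.126,-100)]
P=[];Y=[]
for n,a,b,z,y in L:
    p=ray(d,t(*a),z);q=ray(s,c(*b),z);P.append((p+q)[:2]/2);Y.append(y);print(n,p.round(4),q.round(4))
f=np.polyfit(Y,np.array(P),1);print(f)
ang=np.arctan2(-f[0][0],f[0][1]);print("yaw",ang)
for y in(0,-50,-100):print(y,(f[1]+f[0]*y).round(4))
# target: tool y along rack x, z down
yy=np.array([np.cos(ang),np.sin(ang),0]);zz=np.array([0,0,-1.]);M=R.from_matrix(np.c_[np.cross(yy,zz),yy,zz])
p=f[1]
print(delta([p[0],p[1],.2],M))
```

```text
empty [0.5579 0.0755 0.062 ] [0.5561 0.0763 0.062 ]
short [0.5614 0.0232 0.091 ] [0.5585 0.0257 0.091 ]
o1 [ 0.5666 -0.0244  0.12  ] [ 0.5618 -0.0245  0.12  ]
o2 [ 0.5687 -0.0739  0.12  ] [ 0.5646 -0.0739  0.12  ]
cap [ 0.5703 -0.1241  0.126 ] [ 0.5672 -0.1235  0.126 ]
[[-6.03573405e-05  9.95656499e-04]
 [ 5.63303381e-01 -2.43694453e-02]]
yaw 0.06054655206068769
0 [ 0.5633 -0.0244]
-50 [ 0.5663 -0.0742]
-100 [ 0.5693 -0.1239]
(array([-0.515 , -0.3951,  0.0311]), array([-7.0000e-04,  3.0000e-04,  1.0475e+00]))
```

```bash
python3 -m jog '[[[-0.5150,-0.3951,0],[0,0,1.0475]],[[-0.5150,-0.3951,0],[0,0,1.0475]],[[-0.5150,-0.3951,0],[0,0,1.0475]],[[-0.5150,-0.3951,0],[0,0,1.0475]],[[-0.5150,-0.3951,0],[0,0,1.0475]]]' 0.8 40
cat >> h.py <<'E'
ang=.0605
yy=np.array([np.cos(ang),np.sin(ang),0]);zz=np.array([0,0,-1.]);M=R.from_matrix(np.c_[np.cross(yy,zz),yy,zz])
E
cat > d.py <<'E'
import sys
from h import *
p=[float(x) for x in sys.argv[1:4]]; o=ctrl.get_obs()
print(delta(p,M),o["tool_pos"].round(4),"t",round(o["t"],1),"op",round(o["opening"],4),"g",o["grip_force"])
E
python3 d.py .5633 -.0244 .2
```

```text
t: 0.8
tool_pos: [0.389, 0.3328, 0.2314]
tool_rot: [1.797, 2.576, 0.001]
contact_force: [1.1, -0.4, -0.1]
opening: 0.0682
grip_force: 0.0
(array([-0.3954,  0.0403,  0.0314]), array([ 5.000e-04, -1.000e-04,  2.919e-01])) [0.389  0.3328 0.2314] t 0.8 op 0.0682 g 0.0
```

```bash
python3 -m jog '[[[-0.395,0.040,0.03],[0,0,0.292]],[[-0.395,0.040,0.03],[0,0,0.292]],[[-0.395,0.040,0.03],[0,0,0.292]],[[-0.395,0.040,0.03],[0,0,0.292]],[[-0.395,0.040,0.03],[0,0,0.292]]]' >/dev/null; python3 d.py .5633 -.0244 .2
```

```text
(array([-0.1374,  0.0548,  0.0126]), array([ 0.0009, -0.0002,  0.0054])) [0.4995 0.109  0.2126] t 1.3 op 0.0683 g 0.0
```

```bash
python3 -m jog '[[[-0.137,0.055,0.013],[0,0,0.005]],[[-0.137,0.055,0.013],[0,0,0.005]],[[-0.137,0.055,0.013],[0,0,0.005]],[[-0.137,0.055,0.013],[0,0,0.005]],[[-0.137,0.055,0.013],[0,0,0.005]]]' >/dev/null; python3 d.py .5633 -.0244 .068
```

```text
(array([-0.0015,  0.0004,  0.1311]), array([-0.001 , -0.0007, -0.0017])) [ 0.5629 -0.023   0.1991] t 1.8 op 0.0683 g 0.0
```

```bash
python3 -m jog '[[[-0.001,0,0.04],[0,0,0]],[[-0.001,0,0.075],[0,0,0]],[[-0.001,0,0.105],[0,0,0]],[[-0.001,0,0.125],[0,0,0]],[[-0.001,0,0.131],[0,0,0]]]' >/dev/null; python3 d.py .5633 -.0244 .068; python3 -m jog '[[[0,0,0],[0,0,0]],[[0,0,0],[0,0,0]],[[0,0,0],[0,0,0]],[[0,0,0],[0,0,0]],[[0,0,0],[0,0,0]]]' 0 40
python3 - <<'E'
from h import *
a=cam("scene")["image"][90:225,150:330];cv2.imwrite("pics/g1.png",cv2.resize(a,(720,540)))
E
```

```text
(array([-0.0034,  0.0026, -0.0024]), array([-0.005 , -0.0015,  0.0025])) [ 0.5605 -0.0212  0.0657] t 2.3 op 0.0681 g 0.0
t: 2.8
tool_pos: [0.5642, -0.0231, 0.0704]
tool_rot: [2.151, 2.287, 0.003]
contact_force: [-0.7, 0.8, 5.9]
opening: 0.0282
grip_force: 39.8
```

View pics/g1.png

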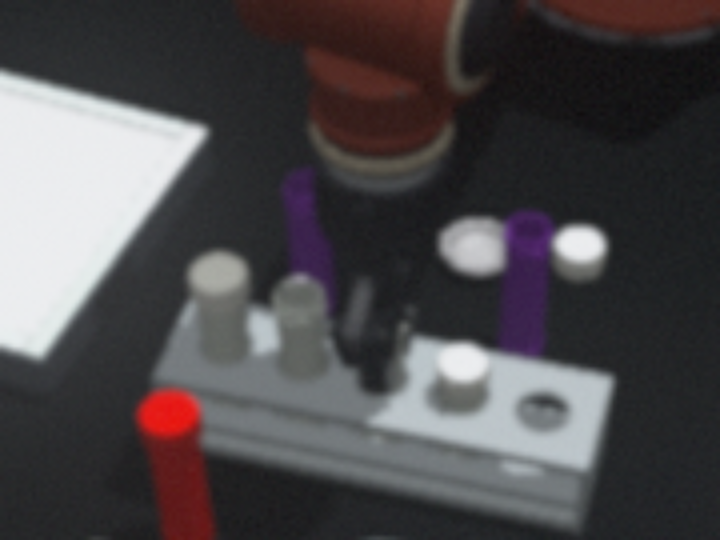

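The gripper is closed on the middle open tube (crop ~(385,350)), opening 28 mm. The neighbours and the purple tubes have not moved. I lift it.

```bash
python3 -m jog '[[[0,0,-0.02],[0,0,0]],[[0,0,-0.05],[0,0,0]],[[0,0,-0.09],[0,0,0]],[[0,0,-0.13],[0,0,0]],[[0,0,-0.15],[0,0,0]]]'; python3 d.py .53 .36 .22
```

```text
t: 3.35
tool_pos: [0.5646, -0.0234, 0.2232]
tool_rot: [2.149, 2.284, 0.005]
contact_force: [0.1, -0.4, 0.0]
opening: 0.0282
grip_force: 40.7
(array([ 0.3848, -0.0112,  0.0025]), array([0.0063, 0.0016, 0.0003])) [ 0.5646 -0.0234  0.2232] t 3.4 op 0.0282 g 40.68990457803011
```

```bash
python3 -m jog '[[[0.385,-0.011,0],[0,0,0]],[[0.385,-0.011,0],[0,0,0]],[[0.385,-0.011,0],[0,0,0]],[[0.385,-0.011,0],[0,0,0]],[[0.385,-0.011,0],[0,0,0]]]'>/dev/null; python3 d.py .53 .36 .22
```

```text
(array([ 0.1326, -0.0022, -0.0013]), array([ 0.0008, -0.0001,  0.0001])) [0.5402 0.2277 0.2187] t 3.9 op 0.0282 g 40.70870926603675
```

```bash
python3 -m jog '[[[0.133,-0.002,0],[0,0,0]],[[0.133,-0.002,0],[0,0,0]],[[0.133,-0.002,0],[0,0,0]],[[0.133,-0.002,0],[0,0,0]],[[0.133,-0.002,0],[0,0,0]]]'>/dev/null; python3 d.py .53 .36 .067
```

```text
(array([ 1.300e-03, -1.000e-04,  1.511e-01]), array([-0.0004,  0.0009,  0.0018])) [0.5303 0.3588 0.2181] t 4.3 op 0.028 g 40.698406510055065
```

```bash
python3 -m jog '[[[0,0,0.04],[0,0,0]],[[0,0,0.08],[0,0,0]],[[0,0,0.115],[0,0,0]],[[0,0,0.14],[0,0,0]],[[0,0,0.148],[0,0,0]]]'>/dev/null; python3 -m jog '[[[0,0,0],[0,0,0]],[[0,0,0.002],[0,0,0]],[[0,0,0.003],[0,0,0]],[[0,0,0.003],[0,0,0]]]'; python3 d.py .53 .36 .0645
```

```text
t: 5.25
tool_pos: [0.5315, 0.359, 0.0692]
tool_rot: [2.152, 2.287, 0.004]
contact_force: [0.4, -0.2, 0.5]
opening: 0.0282
grip_force: 40.7
(array([ 0.0011, -0.0014,  0.0047]), array([ 0.0025, -0.0011,  0.0004])) [0.5315 0.359  0.0692] t 5.2 op 0.0282 g 40.70968961343169
```

```bash
python3 -m jog '[[[0,0,0.002],[0,0,0]],[[0,0,0.004],[0,0,0]],[[0,0,0.004],[0,0,0]]]'; python3 -m jog '[[[0,0,0],[0,0,0]],[[0,0,0],[0,0,0]],[[0,0,0],[0,0,0]],[[0,0,0],[0,0,0]]]' 0.8; python3 -m jog '[[[0,0,-0.03],[0,0,0]],[[0,0,-0.07],[0,0,0]],[[0,0,-0.11],[0,0,0]],[[0,0,-0.15],[0,0,0]],[[0,0,-0.15],[0,0,0]]]'>/dev/null;python3 d.py .5663 -.0742 .21
```

```text
t: 5.55
tool_pos: [0.531, 0.359, 0.0644]
tool_rot: [2.152, 2.288, 0.002]
contact_force: [-0.1, 0.0, 3.8]
opening: 0.0282
grip_force: 41.0
t: 5.95
tool_pos: [0.5303, 0.3585, 0.0631]
tool_rot: [-2.153, -2.288, 0.001]
contact_force: [1.1, 0.1, -0.3]
opening: 0.0682
grip_force: 0.0
(array([-0.4358,  0.0058,  0.0097]), array([ 0.0123, -0.0055,  0.0006])) [0.5338 0.3603 0.222 ] t 6.5 op 0.0685 g 0.0
```

```bash
python3 -m jog '[[[-0.436,0.006,0],[0,0,0]],[[-0.436,0.006,0],[0,0,0]],[[-0.436,0.006,0],[0,0,0]],[[-0.436,0.006,0],[0,0,0]],[[-0.436,0.006,0],[0,0,0]]]'>/dev/null; python3 d.py .5663 -.0742 .21
```

```text
(array([-0.1824,  0.0064,  0.0027]), array([-0.0006,  0.0001,  0.001 ])) [0.5487 0.1074 0.2127] t 7.0 op 0.0682 g 0.0
```

```bash
python3 -m jog '[[[-0.182,0.006,0],[0,0,0]],[[-0.182,0.006,0],[0,0,0]],[[-0.182,0.006,0],[0,0,0]],[[-0.182,0.006,0],[0,0,0]],[[-0.182,0.006,0],[0,0,0]]]'>/dev/null; python3 -m jog '[[[0,0,0],[0,0,0]],[[0,0,0],[0,0,0]]]'>/dev/null; python3 d.py .567 -.0738 .07
```

```text
(array([-0.003 ,  0.0009,  0.1429]), array([-0.0007, -0.0007,  0.0015])) [ 0.566  -0.071   0.2129] t 7.7 op 0.0682 g 0.0
```

Run:
```python
from h import *
d=cam("top");s=cam("scene")
a=cv2.resize(d["image"][140:270,80:210],(390,390));b=cv2.resize(s["image"][90:225,150:330],(520,390))
cv2.imwrite("pics/m1.png",np.hstack([a[:,:270],b]))
```

```text
(no output)
```

View pics/m1.png

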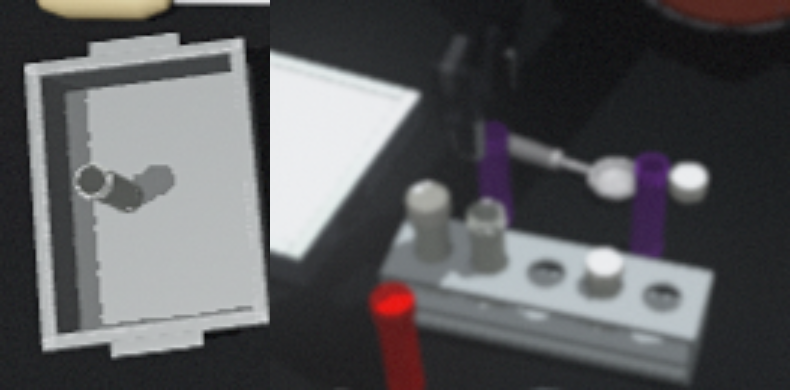

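The first tube stands in the tray (crop (100,185)). The middle hole is empty, and the short bottle and capped tube have not moved. The second open tube is at crop (487,235).

```bash
python3 -m jog '[[[-0.003,0.001,0.04],[0,0,0]],[[-0.003,0.001,0.08],[0,0,0]],[[-0.003,0.001,0.115],[0,0,0]],[[-0.003,0.001,0.135],[0,0,0]],[[-0.003,0.001,0.142],[0,0,0]]]' >/dev/null; python3 -m jog '[[[0,0,0],[0,0,0]],[[0,0,0],[0,0,0]],[[0,0,0],[0,0,0]],[[0,0,0],[0,0,0]],[[0,0,0],[0,0,0]]]' 0 40; python3 -m jog '[[[0,0,-0.02],[0,0,0]],[[0,0,-0.05],[0,0,0]],[[0,0,-0.09],[0,0,0]],[[0,0,-0.13],[0,0,0]],[[0,0,-0.15],[0,0,0]]]'; python3 d.py .53 .28 .22
```

```text
t: 8.75
tool_pos: [0.5678, -0.0751, 0.0738]
tool_rot: [2.152, 2.288, -0.0]
contact_force: [-4.2, -0.1, 5.1]
opening: 0.0287
grip_force: 39.2
t: 9.25
tool_pos: [0.5698, -0.0755, 0.228]
tool_rot: [2.147, 2.282, 0.007]
contact_force: [1.1, 0.2, 0.1]
opening: 0.0287
grip_force: 39.2
(array([ 0.3573, -0.0181,  0.0068]), array([0.0091, 0.0029, 0.0005])) [ 0.5698 -0.0755  0.228 ] t 9.2 op 0.0287 g 39.187834337353706
```

```bash
python3 -m jog '[[[0.357,-0.018,0],[0,0,0]],[[0.357,-0.018,0],[0,0,0]],[[0.357,-0.018,0],[0,0,0]],[[0.357,-0.018,0],[0,0,0]],[[0.357,-0.018,0],[0,0,0]]]'>/dev/null; python3 d.py .53 .28 .22
```

```text
(array([ 0.1049, -0.0035,  0.0034]), array([ 0.0038, -0.0006,  0.0002])) [0.5398 0.1755 0.2234] t 9.8 op 0.0286 g 39.16052710264921
```

```bash
python3 -m jog '[[[0.105,-0.004,0],[0,0,0]],[[0.105,-0.004,0],[0,0,0]],[[0.105,-0.004,0],[0,0,0]],[[0.105,-0.004,0],[0,0,0]]]'>/dev/null; python3 -m jog '[[[0,0,0.04],[0,0,0]],[[0,0,0.08],[0,0,0]],[[0,0,0.115],[0,0,0]],[[0,0,0.14],[0,0,0]],[[0,0,0.148],[0,0,0]]]'>/dev/null; python3 -m jog '[[[0,0,0],[0,0,0]],[[0,0,0],[0,0,0]]]'; python3 d.py .53 .28 .068
```

```text
t: 10.85
tool_pos: [0.5308, 0.2779, 0.0755]
tool_rot: [2.153, 2.286, 0.004]
contact_force: [0.0, -0.1, 0.1]
opening: 0.0287
grip_force: 39.2
(array([ 0.0022, -0.0007,  0.0075]), array([ 0.003 , -0.0008, -0.0005])) [0.5308 0.2779 0.0755] t 10.8 op 0.0287 g 39.20668210834265
```

```bash
python3 -m jog '[[[0,0,0.004],[0,0,0]],[[0,0,0.0075],[0,0,0]],[[0,0,0.0085],[0,0,0]],[[0,0,0.0085],[0,0,0]]]'; python3 -m jog '[[[0,0,0],[0,0,0]],[[0,0,0],[0,0,0]],[[0,0,0],[0,0,0]],[[0,0,0],[0,0,0]]]' 0.8; python3 -m jog '[[[0,0,-0.03],[0,0,0]],[[0,0,-0.07],[0,0,0]],[[0,0,-0.11],[0,0,0]],[[0,0,-0.15],[0,0,0]],[[0,0,-0.15],[0,0,0]]]'>/dev/null;python3 d.py .57 -.1238 .22
```

```text
t: 11.25
tool_pos: [0.5302, 0.2787, 0.0674]
tool_rot: [2.152, 2.288, 0.003]
contact_force: [-2.0, -1.1, 8.0]
opening: 0.0286
grip_force: 38.8
t: 11.65
tool_pos: [0.5291, 0.278, 0.0647]
tool_rot: [-2.153, -2.288, 0.001]
contact_force: [0.4, -0.1, -0.6]
opening: 0.068
grip_force: 0.0
(array([-0.4047,  0.0126,  0.0017]), array([ 0.0125, -0.0039,  0.0006])) [0.5327 0.2794 0.2231] t 12.2 op 0.0681 g 0.0
```

```bash
python3 -m jog '[[[-0.405,0.0126,0],[0,0,0]],[[-0.405,0.0126,0],[0,0,0]],[[-0.405,0.0126,0],[0,0,0]],[[-0.405,0.0126,0],[0,0,0]],[[-0.405,0.0126,0],[0,0,0]]]'>/dev/null; python3 d.py .57 -.1238 .22
```

```text
(array([-0.1519,  0.0089, -0.0059]), array([-0.0006, -0.0001,  0.0008])) [0.5518 0.0273 0.2142] t 12.7 op 0.0683 g 0.0
```

```bash
python3 -m jog '[[[-0.152,0.009,0],[0,0,0]],[[-0.152,0.009,0],[0,0,0]],[[-0.152,0.009,0],[0,0,0]],[[-0.152,0.009,0],[0,0,0]],[[-0.152,0.009,0],[0,0,0]]]'>/dev/null; python3 -m jog '[[[0,0,0],[0,0,0]],[[0,0,0],[0,0,0]]]'>/dev/null; python3 d.py .57 -.1238 .089
```

```text
(array([-0.0033, -0.0005,  0.1256]), array([-0.0004, -0.0005,  0.0025])) [ 0.5704 -0.1205  0.2146] t 13.3 op 0.0685 g 0.0
```

Run:
```python
from h import *
d=cam("top");s=cam("scene")
a=cv2.resize(d["image"][140:270,80:210],(390,390));b=cv2.resize(s["image"][90:225,150:330],(520,390))
cv2.imwrite("pics/m2.png",np.hstack([a[:,:270],b]))
```

```text
(no output)
```

View pics/m2.png

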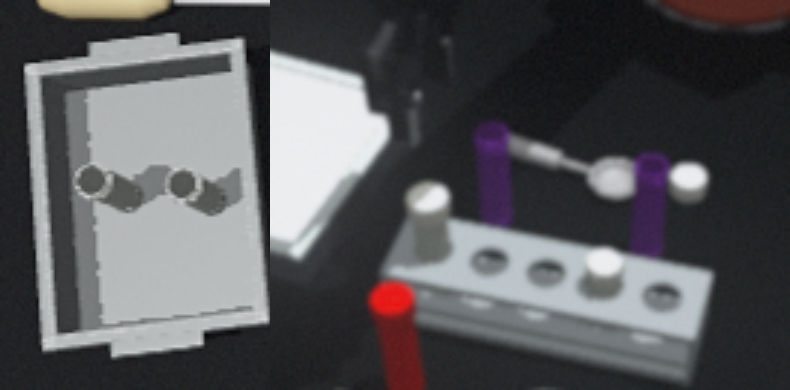

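Both open tubes stand in the tray (crop (95,183) and (185,185)). The capped tube is still in place at crop (430,220), so I grip it by the cap.

```bash
python3 -m jog '[[[-0.003,0,0.04],[0,0,0]],[[-0.003,0,0.075],[0,0,0]],[[-0.003,0,0.105],[0,0,0]],[[-0.003,0,0.12],[0,0,0]],[[-0.003,0,0.1255],[0,0,0]]]' >/dev/null; python3 -m jog '[[[0,0,0],[0,0,0]],[[0,0,0],[0,0,0]],[[0,0,0],[0,0,0]],[[0,0,0],[0,0,0]],[[0,0,0],[0,0,0]]]' 0 60; python3 -m jog '[[[0,0,-0.02],[0,0,0]],[[0,0,-0.05],[0,0,0]],[[0,0,-0.09],[0,0,0]],[[0,0,-0.14],[0,0,0]],[[0,0,-0.18],[0,0,0]]]'; python3 d.py .48 -.33 .3
```

```text
t: 14.45
tool_pos: [0.572, -0.1256, 0.0918]
tool_rot: [2.151, 2.286, 0.002]
contact_force: [-1.9, 0.1, 5.8]
opening: 0.0326
grip_force: 59.4
t: 14.95
tool_pos: [0.571, -0.1251, 0.2726]
tool_rot: [2.151, 2.286, 0.002]
contact_force: [0.9, -0.4, -0.8]
opening: 0.0319
grip_force: 60.3
(array([-0.199 , -0.1032, -0.0275]), array([0.0025, 0.001 , 0.0005])) [ 0.571  -0.1251  0.2726] t 14.9 op 0.0319 g 60.32387852668762
```

```bash
cat > e.py <<'E'
import sys
from h import *
th=np.radians(float(sys.argv[4])); p=[float(x) for x in sys.argv[1:4]]
u=np.array([.825,-.566,0]);u/=np.linalg.norm(u);k=np.array([0,0,1.])
z=np.sin(th)*u-np.cos(th)*k; y=np.cos(th)*u+np.sin(th)*k
o=ctrl.get_obs(); Q=R.from_rotvec(o["tool_rot"]).as_matrix()
print(delta(p,R.from_matrix(np.c_[np.cross(y,z),y,z])),o["tool_pos"].round(4),o["q"].round(2),"t",round(o["t"],1),"op",round(o["opening"],4),"g",round(o["grip_force"],1),"tilt",np.degrees(np.arccos(-Q[2,2])).round(1),"mid",(o["tool_pos"]+.024*Q[:,2]).round(4))
E
python3 e.py .46 -.315 .27 0
```

```text
(array([-0.1827, -0.1223,  0.0024]), array([2.800e-03, 1.000e-04, 6.623e-01])) [ 0.571  -0.1251  0.2726] [-0.34 -0.07  1.66  0.    1.54 -0.4 ] t 14.9 op 0.0319 g 60.3 tilt 0.2 mid [ 0.571  -0.1252  0.2486]
```

```bash
python3 -m jog '[[[-0.183,-0.122,0],[0,0,0.662]],[[-0.183,-0.122,0],[0,0,0.662]],[[-0.183,-0.122,0],[0,0,0.662]],[[-0.183,-0.122,0],[0,0,0.662]],[[-0.183,-0.122,0],[0,0,0.662]]]'>/dev/null; python3 -m jog '[[[0,0,0],[0,0,0]],[[0,0,0],[0,0,0]]]'>/dev/null; python3 e.py .46 -.315 .26 30
```

```text
(array([ 0.0001, -0.0001,  0.0095]), array([-5.234e-01, -7.000e-04,  1.000e-04])) [ 0.46   -0.3152  0.2695] [-0.73 -0.13  1.73  0.    1.54 -0.13] t 15.7 op 0.0323 g 60.3 tilt 0.0 mid [ 0.46   -0.3152  0.2455]
```

```bash
python3 -m jog '[[[0,0,0.01],[-0.1,0,0]],[[0,0,0.01],[-0.2,0,0]],[[0,0,0.01],[-0.3,0,0]],[[0,0,0.01],[-0.4,0,0]],[[0,0,0.01],[-0.5,0,0]]]'>/dev/null; python3 -m jog '[[[0,0,0],[0,0,0]]]'>/dev/null; python3 e.py .46 -.315 .23 45;python3 e.py .46 -.315 .205 58
```

```text
(array([-0.0018, -0.0109,  0.0249]), array([-0.2883, -0.0023,  0.0019])) [ 0.4591 -0.3122  0.257 ] [-0.77 -0.46  2.07  0.1   1.05 -0.2 ] t 16.2 op 0.032 g 60.4 tilt 28.5 mid [ 0.4686 -0.3187  0.2359]
(array([-0.0018, -0.0228,  0.0468]), array([-0.5152, -0.0026,  0.0017])) [ 0.4591 -0.3122  0.257 ] [-0.77 -0.46  2.07  0.1   1.05 -0.2 ] t 16.2 op 0.032 g 60.4 tilt 28.5 mid [ 0.4686 -0.3187  0.2359]
```

```bash
python3 -m jog '[[[0,-0.004,0.008],[-0.1,0,0]],[[-0.001,-0.008,0.016],[-0.2,0,0]],[[-0.001,-0.012,0.025],[-0.3,0,0]],[[-0.002,-0.018,0.036],[-0.4,0,0]],[[-0.002,-0.023,0.047],[-0.5,0,0]]]'>/dev/null; python3 -m jog '[[[0,0,0],[0,0,0]],[[0,0,0],[0,0,0]]]'>/dev/null; python3 e.py .46 -.315 .205 60
```

```text
(array([ 0.0013, -0.0037, -0.001 ]), array([-0.0497, -0.0019,  0.0006])) [ 0.4616 -0.3177  0.2076] [-0.84 -0.66  2.43  0.49  0.43 -0.58] t 16.9 op 0.0323 g 60.4 tilt 57.2 mid [ 0.4782 -0.3291  0.1945]
```

```bash
python3 -m jog '[[[0,0,0],[0,0,0]],[[0,0,0],[0,0,0]],[[0,0,0],[0,0,0]],[[0,0,0],[0,0,0]],[[0,0,0],[0,0,0]]]'>/dev/null
python3 - <<'E'
from h import *
d=cam("top");s=cam("scene")
a=cv2.resize(d["image"][140:300,80:420],(780,367));b=cv2.resize(s["image"][90:210,80:330],(480,230))
b=np.hstack([b,np.zeros((230,300,3),np.uint8)])
cv2.imwrite("pics/f.png",np.vstack([a,b]))
for c in[(.4782,-.3291,.1945),(.477,-.327,.043)]:print(proj(d,c),proj(s,c))
for uv in[(336,186),(406,187),(404,277),(333,274)]:print(ray(d,uv,.043))
print(ctrl.get_obs())
E
python3 e.py .46 -.315 .205 60
```

```text
[387.57977397 224.4742341 ] [139.10488292  94.40998675]
[370.45475162 230.03488747] [151.00034128 139.89187436]
[ 0.59495592 -0.23518801  0.043     ]
[ 0.5970718  -0.42631694  0.043     ]
[ 0.35539045 -0.41304134  0.043     ]
[ 0.35822373 -0.22580515  0.043     ]
{'t': 17.55, 'q': array([-0.83689182, -0.66176645,  2.43458415,  0.49390362,  0.42778342,
       -0.58470273]), 'dq': array([-0.00052477, -0.00159318,  0.00433583,  0.00204651, -0.0007414 ,
       -0.00058469]), 'effort': array([ 9.10402334e-03, -1.17930543e+01, -3.91110921e+01,  6.50938824e-01,
       -2.37611130e+00,  1.35852304e-03]), 'tool_pos': array([ 0.4608916 , -0.31812665,  0.20721401]), 'tool_rot': array([1.94249562, 1.02342195, 0.55903037]), 'contact_force': array([ 0.15419876, -0.44600406, -0.23012004]), 'wrist_torque': array([ 0.2697576 ,  0.40958318, -0.03251852]), 'grip_force': 60.41636109352112, 'opening': 0.03197668898467397}
(array([ 0.0021, -0.0032, -0.0009]), array([-0.0473, -0.0003,  0.0002])) [ 0.4609 -0.3181  0.2072] [-0.84 -0.66  2.43  0.49  0.43 -0.58] t 17.6 op 0.032 g 60.4 tilt 57.3 mid [ 0.4775 -0.3295  0.1942]
```

View pics/f.png

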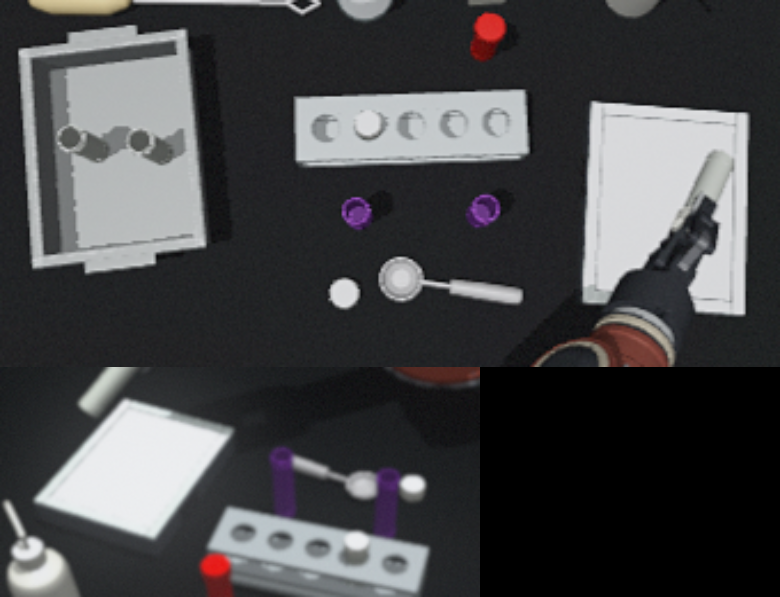

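The tube hangs leaning over the plate, its foot at crop (722,158). Both rejects are in the tray, the short bottle is in the rack, and the bystanders have not moved. Handing in.

```bash
python3 -c "
from station import job
print(job.finish_job())"
```

```text
the job is handed in; nothing more can be done
None
```

I handed the job in at about 17.6 s with both uncapped tubes standing in the discard tray. The tall capped tube is held steady by its cap over the middle of the light plate, leaning 57° with its middle about 15 cm above the plate; the short bottle and everything else stayed where they were.

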